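Widen the expanding worktop shelf past its sprung lock button

TASK

Widen the little bamboo shelf so that its seasonings come out beside the hob: with a fingertip in its thumb hole press the red lock button down, and while it is held down slide the top leaf out to the right, over the button, all the way until the button springs up again in the leaf's other hole and locks it. Nothing needs gripping and nothing is to be lifted: the jars and the salt shaker ride along standing on the leaf, the shelf keeps its place on the worktop, and the other things near it are left alone.

Things in the scene. Friction and masses are not known exactly. Their poses are not given: they have to be found in the camera images.
- shelf: Lower section of an expanding bamboo shelf, 200 mm deep (x) and 300 mm long (y), standing loose on rubber feet, 3 kg; its slab's top is 63 mm above the worktop. Origin: on the worktop under its middle. Own x points to the back, away from the robot, y to the left, z up. Aluminium tracks along the front and rear edges hold the leaf; their lips stand 2.6 mm above the leaf.
- leaf (a joint): Travel of the top leaf along the shelf's own -y (right, seen from the robot): 0 closed, 0.110 m fully out at the end stop. Leaf: slab 188 x 300 x 12 mm, underside 68 mm and top 80 mm above the worktop, its right end overhangs freely. Slides with about 2 N (up to 5 N over the button); cannot lift out. The raised button locks it within 3 mm of closed, and again beyond 0.107 m, where the button springs up.
- thumb_hole (a point): Centre of the right-hand of two square through holes (48 x 48 mm, dark bezel) near the leaf's front edge, at the level of the leaf's top; moves with the leaf. At the start the red button stands in it, 1 to 3 mm from its left edge, 7 to 9 mm from its right edge. A finger in here presses the button and can push on the hole's right edge to slide the leaf.
- far_hole (a point): Centre of the left-hand hole, same size and level, 114 mm left of the first; it comes over the button when the leaf is fully out.
- button_top (a point): Centre of the flat top of the red square lock button (38 x 38 mm), which is carried by the lower section and does not move with the leaf. Released it stands 77 mm above the worktop (3 mm below the leaf's top face), fully down 63.5 mm.
- lock_button (a joint): How far the lock button is pressed: 0 up, 0.0135 m fully down. Spring: about 3 N at the top of the stroke, 7 N at the bottom. The leaf passes over it only when it is pressed more than 0.009 m; the leaf itself then keeps it down (about 0.009) until the other hole comes over it.
- spice_a: Spice jar with green lid and blue label, 46 mm across, 106 mm tall, 0.1 kg, standing in the row along the leaf's rear edge. Origin: centre of its underside.
- spice_b: Spice jar with green lid and paler label, 46 mm across, 106 mm tall, 0.1 kg, in the same row. Origin: centre of its underside.
- salt_shaker: Salt shaker with grey domed top, 44 mm across, 90 mm tall, 0.1 kg, in the same row. Origin: centre of its underside.
- honey_jar: Honey jar with dark lid, 61 mm across, 98 mm tall, on the worktop to the left of the shelf. Origin: centre of its underside.
- pepper_mill: Wooden pepper mill, 58 mm across, 165 mm tall, on the worktop to the left of the shelf. Origin: centre of its underside.
- mug_a: White mug, 83 mm across, 86 mm tall, on the worktop to the left of the shelf. Origin: centre of its underside.

How it is judged:
By the outcome, as a careful person would: the job done as asked, in the order asked, and still so for the second after the job is handed in, with the robot touching nothing.
It also fails if it takes over 35 s, if anything falls off the work surface, if the arm or the gripper's body presses on something with over 40 N, if the wrist force passes 120 N, or if a joint passes its speed limit or range.

ROBOT

A 7-joint arm with a two-finger parallel gripper is mounted at the origin on a cart in front of the work surface, level with it; the furniture and walls round the work are solid. World frame = base frame: x ahead of the robot, y to its left, z up, the work surface at z = 0. Lengths are in m, angles in rad, forces in N, time in s.
With the tool pointing down it reaches from about 0.4 to 0.85 m from the base axis. Payload 10.4 kg.
Tool frame: the origin (TCP) lies midway between the tips of the shut fingers; the grasp point (between the pads) lies 19 mm behind it; z points along the fingers, y is the line along which they close (so a half turn about z gives the same grasp; the last joint's range is limited). The gripper opens to 87 mm and grips with 3 to 60 N. Pads are 19 mm wide; open, the fingers measure 117 mm over their backs; the gripper's body (75 mm by 190 mm) begins 51 mm behind the grasp point.
Start: joints at [1.159, 0.332, -0.065, 1.46, 0.022, 1.35, -0.088], TCP at [0.237, -0.578, 0.223] pointing down, gripper open.
Joint ranges: [-2.6, 2.6], [-0.5, 2.12], [-1.47, 1.34], [0.16, 2.42], [-1.27, 4.41], [0.06, 2.06], [-2.6, 2.6]. Speed limits (rad/s): [2.22, 2.22, 2.79, 2.79, 3.14, 3.14, 3.14].

INTERFACE

Orientations are given as a unit quaternion [x, y, z, w].
In Python, from bench import r gives the robot as it stands.
- The arm moves only by the tool apply_moves, never from a script. Its argument "steps" is a list of rows, each a list of 7 numbers: the turn, a rotation vector about the tool's x, y, z in rad, then the shift along the tool's x, y, z in mm, then the opening, from -1 (shut) to 1 (fully open). In form: [[ax, ay, az, x, y, z, claw], ...]. A call has 1 to 20 rows; each row is the pose to reach, as a shift and turn from the pose commanded when the call began, along the tool's axes at that moment; what a row does not reach only later rows make up. A row lasts 1/12 s, in which the tool goes at most 41.7 mm and 7.16 degrees, less where a joint would pass 70% of its speed; a pose out of reach is approached as far as the arm can. A call with a gripper value outside its range is refused whole. The fingers move at their own pace and stop on an object; "force" is the grip in N (left out, the last holds). Time passes only in rows, so rows that repeat a pose let the fingers close. It gives the time, the measured TCP pose, the force, the opening and the grip force at its end, in the units of the state.
- r.read_state(): the state, without advancing time (a new reading comes with each control period).
- r.camera(name): name is "side" or "top"; returns a dict with "pixels" (400x640x3 uint8, red, green, blue), "z_map" (400x640 float32, m along the optical axis (not along the pixel's ray), 0 where there is no reading), "fovy" (degrees; the focal length in pixels is half the picture's height over the tangent of half this angle, whatever the lens; pixels are square), "cx", "cy" (the principal point, pixels), "position" and "orientation" of the camera in the world. Camera axes: x right, y down, z forward; pixel columns grow to the right and rows downward; lengths in m; the calibration is good to about 2 mm. A picture is of the moment at which its call begins.
- r.close_job(): hands the job in; it is judged then, once.
The state is a dict: "time": time; "joint_positions": joint angles; "joint_vel": joint speeds; "joint_torque": joint torques, N m; "ee_pos": TCP position; "eef_rot": TCP orientation; "ft_force": force on the tool from outside, world axes, zero at the start; "torque": the same for the moment, N m; "width": finger opening in m; "grip_force": force on a finger pad.
Only numpy, scipy, OpenCV 4.12 (cv2) and the standard library are available. Lean on these libraries where they do the work, as an engineer would, in place of code of your own. Each camera call takes 0.05 s, during which the arm holds its last target. There are 200 camera calls.

## Working session

There is one attempt and no reset: what is moved stays moved. The work goes in short steps, Python scripts to look and compute and a tool call to move; the robot and the scene stay as the last step left them, time stands still between calls to the robot, and variables do not carry over. Pictures are saved under pics/ and viewed, at most 10 in all, crops included, and the job is handed in when it is done.

Besides the shell and the picture viewer there is one more tool, called after "Emit:" as name([rows], argument=value, ...), one row to a line, values as JSON. apply_moves: Moves the arm, as the interface text tells. Its arguments: {"type":"object","properties":{"steps":{"type":"array","items":{"type":"array","items":{"type":"number"}}},"force":{"type":"number"}},"required":["steps"]}

```bash
mkdir -p pics
cat > h.py <<'E'
import numpy as np, cv2
from scipy.spatial.transform import Rotation as R
from bench import r
def cam(n):
    c=r.camera(n); H,W=c["z_map"].shape
    f=H/2/np.tan(np.radians(c["fovy"])/2)
    v,u=np.mgrid[:H,:W]; z=c["z_map"]
    P=np.stack([(u-c["cx"])*z/f,(v-c["cy"])*z/f,z],-1)
    c["P"]=P@R.from_quat(c["orientation"]).as_matrix().T+np.array(c["position"])
    return c
def save(c,n): cv2.imwrite("pics/"+n,c["pixels"][...,::-1])
E
python3 - <<'E'
from h import *
s=r.read_state(); print({k:np.round(s[k],3) for k in("time","ee_pos","eef_rot","width","ft_force")})
for n in("top","side"):
    c=cam(n); save(c,n+"0.png"); print(n,np.round(c["position"],3),c["fovy"])
    p=c["pixels"].astype(int); P=c["P"]
    m=(p[...,0]>130)&(p[...,1]<70)&(p[...,2]<70)&(c["z_map"]>0)
    k,l,st,ce=cv2.connectedComponentsWithStats(m.astype(np.uint8))
    for i in range(1,k):
        if st[i,4]>15:
            q=P[l==i]; print(st[i],ce[i].round(1),np.median(q,0).round(4),np.percentile(q,2,axis=0).round(4),np.percentile(q,98,axis=0).round(4))
E
```

```text
{'time': np.float64(0.0), 'ee_pos': array([ 0.237, -0.578,  0.222]), 'eef_rot': array([ 0.981,  0.193, -0.   , -0.001]), 'width': np.float64(0.087), 'ft_force': array([-1.621,  0.009,  0.205])}
top [0.407 0.074 1.052] 54.11865122133299
[405 216  18  15 209] [413.7 223.3] [ 0.4954 -0.1937  0.0765] [ 0.4779 -0.2155  0.0626] [ 0.5126 -0.1739  0.0799]
side [ 0.515 -0.861  0.518] 55.00031752258667
[289 252  20  12 185] [298.3 257.4] [ 0.4917 -0.1993  0.0772] [ 0.4751 -0.2147  0.0749] [ 0.51   -0.1802  0.0791]
```

View pics/top0.png

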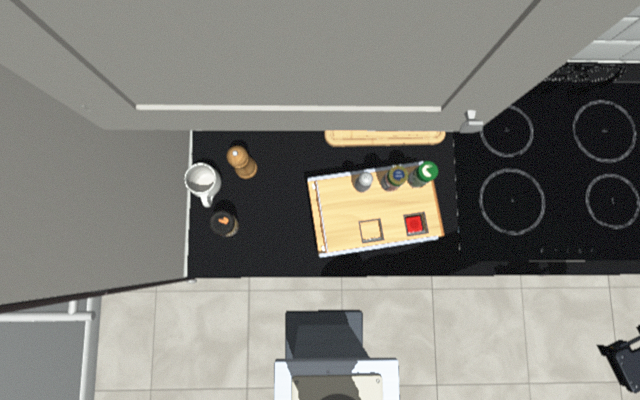

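View pics/side0.png

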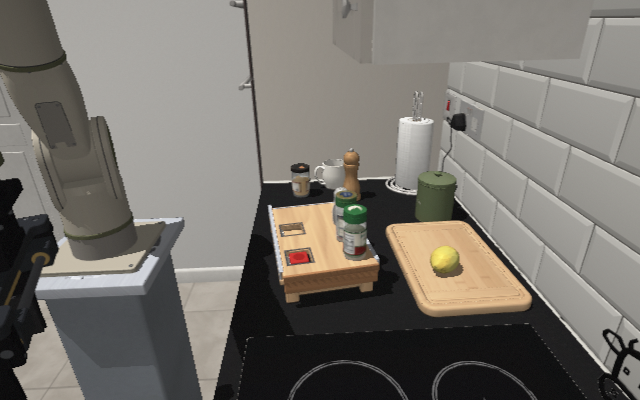

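The top view shows the shelf yawed about 8°, with the red button at (414,223), the far hole at (371,230) and the jars along the rear edge at (365–428, 175). In the side view the button is at (298,257). Next I'll measure the yaw, the button and the jars.

Run:
```python
from h import *
for n in("top","side"):
    c=cam(n); P=c["P"]; p=c["pixels"].astype(int)
    hsv=cv2.cvtColor(c["pixels"],cv2.COLOR_RGB2HSV)
    reg=(P[...,0]>.38)&(P[...,0]<.75)&(P[...,1]>-.3)&(P[...,1]<.1)&(c["z_map"]>0)
    leaf=reg&(abs(P[...,2]-.08)<.006)
    q=(P[leaf][:,:2]*1000).astype(np.float32)
    print(n,"leaf rect",cv2.minAreaRect(q),"z",np.median(P[leaf][:,2]))
    # front edge line: min x by y bin
    ys=np.arange(-235,15,10); e=np.array([(y+5,np.percentile(q[(q[:,1]>=y)&(q[:,1]<y+10),0],2)) for y in ys if ((q[:,1]>=y)&(q[:,1]<y+10)).sum()>5])
    print("front edge slope dx/dy, x@y=-.1",np.polyfit(e[:,0]+100,e[:,1],1))
    for nm,m in(("top>.16",reg&(P[...,2]>.15)&(P[...,2]<.2)),("red",reg&(hsv[...,1]>180)&((hsv[...,0]<6)|(hsv[...,0]>174))&(p[...,0]>100)),("hole",reg&(P[...,2]<.072)&(P[...,2]>.055))):
        k,l,st,ce=cv2.connectedComponentsWithStats(m.astype(np.uint8))
        for i in range(1,k):
            if st[i,4]>25:
                a=P[l==i]; print(nm,st[i],np.median(a,0).round(4),cv2.minAreaRect((a[:,:2]*1000).astype(np.float32)))
    s=P[...,2]; w=(s>.25)&(P[...,0]>.45)
    print("cupboard min x,z",np.percentile(P[w][:,0],1),np.percentile(P[w][:,2],1))
```

```text
top leaf rect ((533.83935546875, -96.54832458496094), (200.4992218017578, 317.4805908203125), 8.50365924835205) z 0.07989877906646192
front edge slope dx/dy, x@y=-.1 [-1.47217363e-01  4.36474754e+02]
top>.16 [414 162  24  22 397] [ 0.6021 -0.1965  0.1846] ((604.3530883789062, -200.41537475585938), (44.30901336669922, 45.31932830810547), 11.744815826416016)
top>.16 [385 166  23  22 375] [ 0.5928 -0.1286  0.1847] ((595.3029174804688, -131.27008056640625), (43.71355438232422, 44.343509674072266), 56.14078903198242)
top>.16 [358 172  15  15 171] [ 0.5902 -0.0597  0.1653] ((592.6202392578125, -60.83855056762695), (31.816513061523438, 32.63870620727539), 89.30621337890625)
red [406 216  16  16 205] [ 0.4954 -0.1929  0.0766] ((495.5547790527344, -194.7901611328125), (37.37637710571289, 42.091217041015625), 7.471375942230225)
hole [308 181  18  73 490] [0.5109 0.0525 0.0626] ((513.806396484375, 52.463775634765625), (187.42823791503906, 16.79498863220215), 8.372591972351074)
hole [405 214  21  21 120] [ 0.4966 -0.214   0.0643] ((493.622802734375, -198.6143798828125), (47.6948127746582, 47.250
[... 426 characters left out ...]
e-01  4.36579003e+02]
top>.16 [334 187  33  44 984] [ 0.5983 -0.2022  0.1781] ((597.5972290039062, -142.13748168945312), (45.512081146240234, 174.21127319335938), 6.9492268562316895)
red [289 252  20  12 182] [ 0.4927 -0.1999  0.0773] ((492.8523864746094, -197.6500244140625), (36.45310974121094, 35.98292922973633), 8.205305099487305)
hole [282 226  21  10 146] [ 0.4762 -0.0655  0.0637] ((475.3786926269531, -68.03392791748047), (51.0158576965332, 35.325626373291016), 20.766212463378906)
hole [279 268 101  21 696] [ 0.5491 -0.2546  0.0633] ((553.2005004882812, -248.0747833251953), (198.80111694335938, 39.85147476196289), 1.588523507118225)
cupboard min x,z 0.4642060327215658 0.2532582815599323
```

Run:
```python
from h import *
c=cam("top");
for u,v in((300,126),(300,112),(430,126),(430,50),(300,20),(470,120)): print("top",u,v,c["P"][v,u].round(3))
c=cam("side")
for u,v in((345,30),(365,55),(372,55),(500,40),(580,40)): print("side",u,v,c["P"][v,u].round(3))
s=r.read_state(); M=R.from_quat(s["eef_rot"]).as_matrix(); yaw=np.radians(8.4)
d=np.array([np.sin(yaw),-np.cos(yaw),0]); 
D=np.stack([[np.cos(yaw),np.sin(yaw),0],d,[0,0,-1]],1)
print("rotvec",R.from_matrix(M.T@D).as_rotvec())
t=np.array([.494,-.197,.13]); print("shift mm to z.13",(M.T@(t-s["ee_pos"])*1000).round(1))
```

```text
top 300 126 [0.61  0.085 0.473]
top 300 112 [0.61  0.084 0.53 ]
top 430 126 [ 0.61  -0.116  0.475]
top 430 50 [ 0.618 -0.051  0.683]
top 300 20 [0.617 0.08  0.732]
top 470 120 [ 0.594 -0.149  0.545]
side 345 30 [0.611 0.039 0.495]
side 365 55 [ 0.619 -0.2    0.463]
side 372 55 [ 0.633 -0.183  0.461]
side 500 40 [ 0.838 -0.203  0.48 ]
side 580 40 [ 0.972 -0.202  0.477]
rotvec [-4.42042212e-04  5.78202234e-05  2.42152838e-01]
shift mm to z.13 [ 382.4 -255.3   92.4]
```

Emit:
apply_moves([
  [0,0,0.02,20,-13,0,-1],
  [0,0,0.04,45,-30,5,-1],
  [0,0,0.06,72,-48,10,-1],
  [0,0,0.08,100,-67,15,-1],
  [0,0,0.1,128,-85,20,-1],
  [0,0,0.12,156,-104,25,-1],
  [0,0,0.14,184,-123,30,-1],
  [0,0,0.16,212,-142,35,-1],
  [0,0,0.18,240,-160,40,-1],
  [0,0,0.2,268,-179,40,-1],
  [0,0,0.22,296,-198,40,-1],
  [0,0,0.242,324,-216,40,-1],
  [0,0,0.242,350,-234,40,-1],
  [0,0,0.242,370,-247,40,-1],
  [0,0,0.242,382,-255,50,-1],
  [0,0,0.242,382,-255,65,-1],
  [0,0,0.242,382,-255,82,-1],
  [0,0,0.242,382,-255,92,-1],
  [0,0,0.242,382,-255,92,-1],
])

```text
time: 1.88
ee_pos: [0.4924, -0.1973, 0.1284]
eef_rot: [0.997, 0.073, -0.002, -0.001]
ft_force: [-0.8, 0.5, -0.0]
width: 0.0009
grip_force: 0.0
```

Run:
```python
from h import *
s=r.read_state(); print({k:np.round(s[k],4) for k in("time","ee_pos","eef_rot","width","ft_force")})
a=cam("top");b=cam("side")
A=cv2.resize(a["pixels"][150:270,300:460],None,fx=5,fy=5)[:, :800]; cv2.imwrite("pics/t1.png",A[...,::-1])
B=cv2.resize(b["pixels"][140:340,220:420],None,fx=3,fy=3); cv2.imwrite("pics/s1.png",B[...,::-1])
```

```text
{'time': np.float64(1.8833), 'ee_pos': array([ 0.4924, -0.1973,  0.1284]), 'eef_rot': array([ 9.973e-01,  7.330e-02, -1.600e-03, -8.000e-04]), 'width': np.float64(0.0009), 'ft_force': array([-0.7662,  0.4591, -0.0444])}
```

View pics/s1.png

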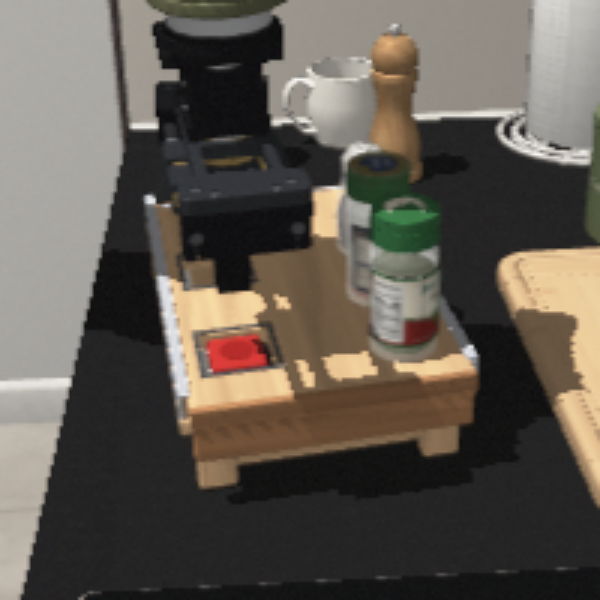

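The shut fingertip is over the thumb hole at crop (235,275), aligned with the shelf, and the gripper body clears the jars. Now I'll press down.

Emit:
apply_moves([
  [0,0,0,1,0,10,-1],
  [0,0,0,1,0,22,-1],
  [0,0,0,1,0,34,-1],
  [0,0,0,1,0,42,-1],
  [0,0,0,1,0,47,-1],
  [0,0,0,1,0,50,-1],
  [0,0,0,1,0,53,-1],
  [0,0,0,1,0,56,-1],
  [0,0,0,1,0,59,-1],
  [0,0,0,1,0,61,-1],
  [0,0,0,1,0,63,-1],
  [0,0,0,1,0,63,-1],
  [0,0,0,1,0,63,-1],
])

```text
time: 3.07
ee_pos: [0.4948, -0.1975, 0.0678]
eef_rot: [0.997, 0.073, 0.0, 0.0]
ft_force: [-3.0, 2.2, 5.1]
width: 0.0004
grip_force: 2.8
```

Emit:
apply_moves([
  [0,0,0,0,0,1,-1],
  [0,0,0,0,0,2,-1],
  [0,0,0,0,0,3,-1],
  [0,0,0,0,0,3,-1],
  [0,0,0,0,0,3,-1],
])

```text
time: 3.48
ee_pos: [0.4949, -0.1975, 0.065]
eef_rot: [0.997, 0.073, 0.0, 0.0]
ft_force: [-3.2, 1.6, 6.6]
width: 0.0006
grip_force: 3.2
```

Emit:
apply_moves([
  [0,0,0,0,2,0,-1],
  [0,0,0,0,5,0,-1],
  [0,0,0,0,7,0,-1],
  [0,0,0,0,9,0,-1],
  [0,0,0,0,11,0,-1],
  [0,0,0,0,13,0,-1],
  [0,0,0,0,15,0,-1],
  [0,0,0,0,17,0,-1],
  [0,0,0,0,19,0,-1],
  [0,0,0,0,21,0,-1],
  [0,0,0,0,23,0,-1],
  [0,0,0,0,25,0,-1],
  [0,0,0,0,25,0,-1],
])

```text
time: 4.57
ee_pos: [0.4991, -0.2222, 0.0649]
eef_rot: [0.997, 0.073, 0.001, 0.0]
ft_force: [1.0, -0.9, -1.3]
width: 0.0005
grip_force: 0.0
```

Run:
```python
from h import *
b=cam("side")
B=cv2.resize(b["pixels"][140:340,220:420],None,fx=3,fy=3); cv2.imwrite("pics/s2.png",B[...,::-1])
s=r.read_state(); print({k:np.round(s[k],4) for k in("time","ee_pos","ft_force")})
```

```text
{'time': np.float64(4.6167), 'ee_pos': array([ 0.4988, -0.2223,  0.0647]), 'ft_force': array([ 0.3773, -0.7607,  0.5876])}
```

View pics/s2.png

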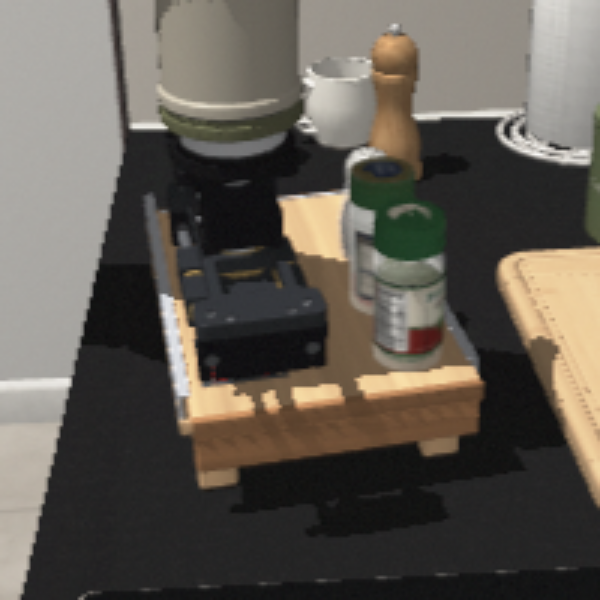

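The leaf has come out about 15 mm and now holds the button down itself (no upward force), with the jars standing. I'll carry on steadily, with the tip 3 mm higher so it stays off the slab.

Emit:
apply_moves([
  [0,0,0,0,2,-1,-1],
  [0,0,0,0,5,-2,-1],
  [0,0,0,0,9,-3,-1],
  [0,0,0,0,13,-3,-1],
  [0,0,0,0,17,-3,-1],
  [0,0,0,0,21,-3,-1],
  [0,0,0,0,25,-3,-1],
  [0,0,0,0,29,-3,-1],
  [0,0,0,0,33,-3,-1],
  [0,0,0,0,37,-3,-1],
  [0,0,0,0,41,-3,-1],
  [0,0,0,0,45,-3,-1],
  [0,0,0,0,49,-3,-1],
  [0,0,0,0,53,-3,-1],
  [0,0,0,0,57,-3,-1],
  [0,0,0,0,61,-3,-1],
  [0,0,0,0,65,-3,-1],
  [0,0,0,0,69,-3,-1],
  [0,0,0,0,72,-3,-1],
  [0,0,0,0,74,-3,-1],
])

```text
time: 6.28
ee_pos: [0.5087, -0.2941, 0.0666]
eef_rot: [0.997, 0.074, -0.001, -0.001]
ft_force: [-2.0, 5.4, -1.9]
width: 0.0003
grip_force: 2.9
```

```bash
cat > m.py <<'E'
from h import *
yaw=np.radians(8.4); d=np.array([np.sin(yaw),-np.cos(yaw),0])
for n in ("side","top"):
    c=cam(n); P=c["P"]; x=P[...,0]; y=P[...,1]; z=P[...,2]
    k=(c["z_map"]>0)&(abs(z-.08)<.004)&(x>.45)&(x<.66)&(y>-.5)&(y<.1)
    print(n,"leaf right end along d",np.percentile((P[k]@d),99.5).round(4))
    hsv=cv2.cvtColor(c["pixels"],cv2.COLOR_RGB2HSV)
    q=(hsv[...,1]>180)&((hsv[...,0]<6)|(hsv[...,0]>174))&(c["pixels"][...,0]>90)&(abs(z-.075)<.02)&(x<.54)&(x>.43)
    if q.sum()>5: print("red",q.sum(),np.median(P[q],0).round(4))
s=r.read_state(); print({k:np.round(s[k],4) for k in("time","ee_pos","ft_force")}, s["ee_pos"]@d)
E
python3 m.py
```

```text
side leaf right end along d 0.4184
top leaf right end along d 0.4108
red 74 [ 0.4915 -0.182   0.0675]
{'time': np.float64(6.3833), 'ee_pos': array([ 0.5087, -0.2945,  0.0667]), 'ft_force': array([ 0.2212,  4.2553, -2.5474])} 0.36560963395170787
```

Emit:
apply_moves([
  [0,0,0,0,2,0,-1],
  [0,0,0,0,5,0,-1],
  [0,0,0,0,8,0,-1],
  [0,0,0,0,11,0,-1],
  [0,0,0,0,13,0,-1],
  [0,0,0,0,15,0,-1],
  [0,0,0,0,17,0,-1],
  [0,0,0,0,18,0,-1],
])

```text
time: 7.05
ee_pos: [0.5113, -0.312, 0.0667]
eef_rot: [0.997, 0.074, -0.001, -0.001]
ft_force: [-1.3, 5.4, -2.5]
width: 0.0008
grip_force: 2.8
```

```bash
python3 m.py
```

```text
side leaf right end along d 0.4365
top leaf right end along d 0.4282
red 161 [ 0.4937 -0.1911  0.0679]
{'time': np.float64(7.15), 'ee_pos': array([ 0.5113, -0.3122,  0.0667]), 'ft_force': array([-0.3637,  4.813 , -4.0997])} 0.38357402701269167
```

Travel is about 106 mm and the button is still held down. I'll take the last few millimetres in small steps.

Emit:
apply_moves([
  [0,0,0,0,1,0,-1],
  [0,0,0,0,2,0,-1],
  [0,0,0,0,3,0,-1],
  [0,0,0,0,3,0,-1],
])

```text
time: 7.48
ee_pos: [0.5118, -0.3152, 0.0667]
eef_rot: [0.997, 0.074, -0.001, -0.001]
ft_force: [-0.3, 4.8, -4.2]
width: 0.0004
grip_force: 2.4
```

```bash
python3 m.py
```

```text
side leaf right end along d 0.4395
top leaf right end along d 0.4314
red 183 [ 0.4938 -0.1926  0.0676]
{'time': np.float64(7.5833), 'ee_pos': array([ 0.5118, -0.3152,  0.0668]), 'ft_force': array([-1.467 ,  5.7809, -4.1473])} 0.3865781067176375
```

Emit:
apply_moves([
  [0,0,0,0,1,0,-1],
  [0,0,0,0,2,0,-1],
  [0,0,0,0,2,0,-1],
])

```text
time: 7.83
ee_pos: [0.5125, -0.3186, 0.0675]
eef_rot: [0.997, 0.073, -0.0, 0.0]
ft_force: [-1.6, 1.0, -0.4]
width: 0.0007
grip_force: 1.0
```

```bash
python3 m.py
```

```text
side leaf right end along d 0.443
top leaf right end along d 0.4351
red 189 [ 0.4933 -0.1923  0.0769]
{'time': np.float64(7.9333), 'ee_pos': array([ 0.5126, -0.3186,  0.0677]), 'ft_force': array([-1.0853,  1.3011, -0.2549])} 0.39011415069477184
```

The button has sprung up (top at z 0.077). I'll nudge 1 mm further for margin, back off inside the hole, then lift straight out.

Emit:
apply_moves([
  [0,0,0,0,1,0,-1],
  [0,0,0,0,1,0,-1],
  [0,0,0,0,-2,0,-1],
  [0,0,0,0,-6,0,-1],
  [0,0,0,0,-8,0,-1],
  [0,0,0,0,-8,-4,-1],
  [0,0,0,0,-8,-12,-1],
  [0,0,0,0,-8,-24,-1],
  [0,0,0,0,-8,-40,-1],
  [0,0,0,0,-8,-60,-1],
  [0,0,0,0,-8,-80,-1],
  [0,0,0,0,-8,-100,-1],
  [0,0,0,-10,10,-120,-1],
  [0,0,0,-25,35,-140,-1],
  [0,0,0,-45,70,-150,-1],
  [0,0,0,-60,105,-150,-1],
  [0,0,0,-75,140,-150,-1],
  [0,0,0,-80,160,-150,-1],
  [0,0,0,-80,160,-150,-1],
])

```text
time: 9.52
ee_pos: [0.4534, -0.494, 0.2183]
eef_rot: [0.998, 0.07, -0.001, 0.001]
ft_force: [-0.5, -0.3, -0.3]
width: 0.0003
grip_force: 0.0
```

```bash
python3 m.py
python3 - <<'E'
from h import *
b=cam("side"); B=cv2.resize(b["pixels"][140:340,200:440],None,fx=3,fy=3); cv2.imwrite("pics/s3.png",B[...,::-1])
c=cam("top"); save(c,"t3.png"); P=c["P"]; m=(P[...,2]<.072)&(P[...,2]>.055)&(P[...,0]>.4)&(P[...,0]<.65)&(P[...,1]>-.4)&(P[...,1]<.1)&(c["z_map"]>0)
k,l,st,ce=cv2.connectedComponentsWithStats(m.astype(np.uint8))
for i in range(1,k):
    if st[i,4]>25: print(st[i],cv2.minAreaRect((P[l==i][:,:2]*1000).astype(np.float32)))
E
```

```text
side leaf right end along d 0.4435
red 46 [ 0.5038 -0.201   0.0774]
top leaf right end along d 0.4384
red 188 [ 0.4943 -0.1911  0.0766]
{'time': np.float64(9.6167), 'ee_pos': array([ 0.4566, -0.4889,  0.2184]), 'ft_force': array([0.2168, 0.3174, 1.0019])} 0.5503089474557451
[ 308  175   60   79 3593] ((521.8682861328125, -1.6903915405273438), (187.61569213867188, 126.23845672607422), 8.457616806030273)
[403 214  21  22 120] ((492.91900634765625, -193.06143188476562), (48.119422912597656, 45.90242385864258), 9.017550468444824)
```

View pics/s3.png

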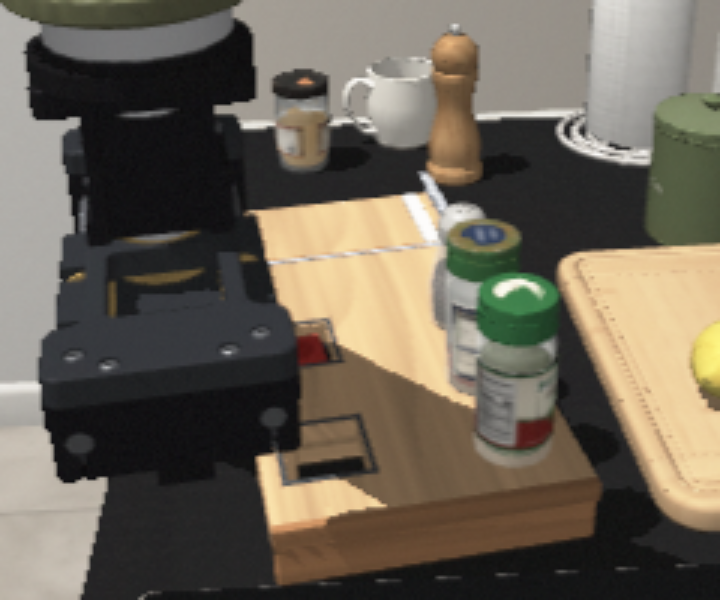

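View pics/t3.png

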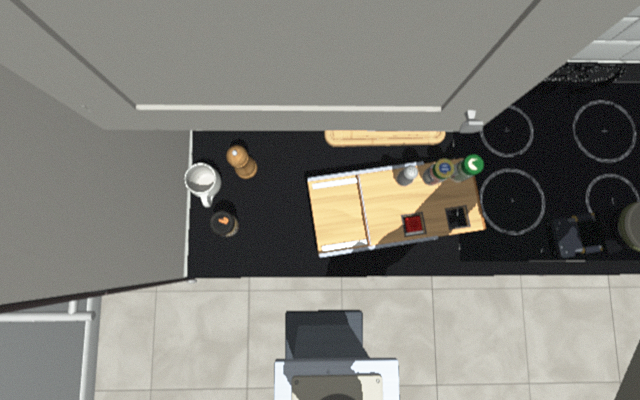

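The leaf is fully out and the red button is up in the far hole, at (413,224) in the top view. The jars and shaker are standing, the shelf's left corner is still at (308,178), and the robot is clear.

```bash
python3 -c "
from bench import r
print(r.close_job())"
```

```text
the job is handed in; nothing more can be done
None
```

The job is handed in at about 10 s: the leaf is fully out with the red button up in its far hole, the jars and salt shaker are still standing, the shelf has not shifted in the pictures, and the arm is clear.

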